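# Put the microscope parts away

## Robot

A 6-joint arm with a two-finger parallel gripper is mounted at the origin on the work surface. World frame = base frame: x ahead of the robot, y to its left, z up, the work surface at z = 0. Lengths are in m, angles in rad, forces in N, time in s.
With the tool pointing down it reaches from about 0.35 to 0.725 m from the base axis. Payload 6 kg.
Tool frame: the origin (TCP) lies midway between the tips of the shut fingers; the grasp point (between the pads) lies 19 mm behind it; z points along the fingers, y is the direction in which the jaws open and shut (so a half turn about z gives the same grasp; the last joint's range is limited). The gripper opens to 85 mm and grips with 20 to 120 N. Pads are 22 mm wide; open, the fingers measure 114 mm over their backs; the gripper's body (76 mm by 85 mm) begins 54 mm behind the grasp point. The pads swing forward as they close: fully open they stand 13 mm farther back than shut.
Start: joints at [1.519, 0.04, 0.085, 0, -1.615, -0.334], TCP at [0.226, 0.556, 0.231] pointing down, gripper open.
Joint ranges: [-2.56, 2.56], [-1.29, 2.01], [-1.08, 1.49], [-3.29, 1.98], [-2.81, -0.18], [-2.99, 2.99]. Speed limits (rad/s): [2.57, 2.57, 3.01, 3.14, 3.14, 3.14].

## Interface

Orientations are given as a 3x3 rotation matrix whose columns are the frame's x, y, z axes.
In Python, from plant import r gives the robot as it stands. The module is installed in compiled form; this text tells all that it offers.
- The arm moves only by the tool carry_out, never from a script. Its argument "increments" is a list that holds one entry, the list of rows, each a list of 6 numbers: the shift along the tool's x, y, z in cm, then the turn, a rotation vector about the tool's x, y, z in degrees. A call has 1 to 8 rows; each row is the pose to reach, as a shift and turn from the pose commanded when the call began, along the tool's axes at that moment; what a row does not reach only later rows make up. A row lasts 1/10 s, in which the tool goes at most 50 mm and 8.59 degrees, less where a joint would pass 70% of its speed; a pose out of reach is approached as far as the arm can. A call with a gripper value outside its range is refused whole. "gripper" is the closure, from -1 (fully open) to 1 (shut), set as the call begins (left out, the last holds). The fingers move at their own pace and stop on an object; the grip force is fixed at half the most. Time passes only in rows, so rows that repeat a pose let the fingers close. It gives the time, the measured TCP pose, the force and the opening at its end, in the units of the state.
- r.state(): the state, without advancing time (a new reading comes with each control period).
- r.capture(name): name is "scene" or "top"; returns (picture, depth): 420x560x3 uint8, red, green, blue; 420x560 float32, m along the optical axis (not along the pixel's ray), 0 where there is no reading.
- r.camera_info(name): a dict with "camera_matrix" (3x3 intrinsics, pixels), "R" (3x3) and "t" (3): a world point X has camera coordinates R X + t. Camera axes: x right, y down, z forward; pixel columns grow to the right and rows downward; lengths in m; the calibration is good to about 2 mm. A picture is of the moment at which its call begins. camera_info takes no time and is no camera call.
- r.hand_in(): hands the job in, once; it reports no verdict.
The state is a dict: "time": time; "joint_positions": joint angles; "joint_vel": joint speeds; "tau": joint torques, N m; "ee_pos": TCP position; "tool_rot": TCP orientation; "wrist_force": force on the tool from outside, world axes, zero at the start; "torque": the same for the moment, N m; "finger_gap": finger opening in m.
Only numpy, scipy, OpenCV 4.12 (cv2) and the standard library are available. Lean on these libraries where they do the work, as an engineer would, in place of code of your own. Each camera call takes 0.05 s, during which the arm holds its last target.

## Task

Put the microscope parts away: stand both eyepieces in the undivided box, the two objectives in the two-bay tray, one in each bay, and the oil bottle in the round drip dish. Everything must stand upright on the floor of its place, the same way up as it stands now; leave the slide box and the petri dish where they are.

Things in the scene. Friction and masses are not known exactly. Their poses are not given: they have to be found in the camera images.
- eyepiece_large: The larger microscope eyepiece, standing on its eye cup: black eye cup 40 mm diameter and 24 mm high below, steel tube 30 mm diameter above it, 50 mm high in all, about 90 g. Origin: centre of the underside; z points up along the axis; round, so yaw is meaningless.
- eyepiece_small: The smaller microscope eyepiece, standing on its eye cup: black eye cup 30 mm diameter and 18 mm high below, steel tube 23 mm diameter above it, 46 mm high in all, about 50 g. Origin: centre of the underside; z points up along the axis; round, so yaw is meaningless.
- objective_long: The longer microscope objective (steel), standing on its brass thread: thread 21 mm diameter and 5 mm high, then a barrel 26 mm diameter up to 34 mm, narrowing by 40 mm to a nose 13 mm diameter that ends at 52 mm; about 110 g. Origin: centre of the underside; z points up along the axis; round, so yaw is meaningless.
- objective_short: The shorter microscope objective (steel), standing on its brass thread: thread 21 mm diameter and 5 mm high, then a barrel 26 mm diameter up to 30 mm, narrowing by 36 mm to a nose 19 mm diameter that ends at 38 mm; about 80 g. Origin: centre of the underside; z points up along the axis; round, so yaw is meaningless.
- oil_bottle: Closed little amber bottle of immersion oil, upright: body 26 mm diameter up to 32 mm, shoulder to 38 mm, white cap 18 mm diameter from 38 to 58 mm; about 30 g. Origin: centre of the underside; z points up along the axis; round, so yaw is meaningless.
- eyepiece_box: Fixed, open, undivided grey box for the eyepieces, 66 mm (its x) by 126 mm (its y) outside, 12 mm high, walls and floor 3 mm (inside 60 by 120 mm, floor at 3 mm). Origin: centre of the underside, z up; it stands turned by up to 0.5 rad.
- objective_tray: Fixed, open grey tray for the objectives, 54 mm (its x) by 105 mm (its y) outside, 12 mm high, walls and floor 3 mm, with one 3 mm divider of the same height as the walls across its middle, which makes two equal bays 48 by 48 mm centred at y = +25.5 and -25.5 mm (floor at 3 mm). Origin: centre of the underside, z up; it stands turned by up to 0.5 rad.
- drip_dish: Fixed round steel drip dish for the oil bottle, 58 mm outside and 52 mm inside diameter, 10 mm high, floor at 3 mm. Origin: centre of the underside, z up.
- slide_box: Bystander: open white slide box lying flat, 85 mm (its x) by about 200 mm (its y), 35 mm high, loose; beyond the trays, seen from the robot, to the right. Origin: underside, at the seam between box (+y side) and lid (-y side).
- petri_dish: Bystander: closed petri dish with a yellowish culture, 90 mm diameter, about 23 mm high, loose; beyond the trays, seen from the robot, to the left. Origin: centre of the underside, z up.

How it is judged:
By the outcome, as a careful person would: the job done as asked, in the order asked, and still so for the second after the job is handed in, with the robot touching nothing.
It also fails if it takes over 112 s, if anything falls off the work surface, if the arm or the gripper's body presses on something with over 40 N, if the wrist force passes 120 N, or if a joint passes its speed limit or range.

## Working session

There is one attempt and no reset: what is moved stays moved. The work goes in short steps, Python scripts to look and compute and a tool call to move; the robot and the scene stay as the last step left them, time stands still between calls to the robot, and variables do not carry over. Pictures are saved under pics/ and viewed, and the job is handed in when it is done.

Besides the shell and the picture viewer there is one more tool, called after "Emit:" as name(argument=value, ...) on one line, values as JSON. carry_out: Moves the arm, as the interface text tells. Its arguments: {"type":"object","properties":{"increments":{"type":"array","items":{"type":"array","items":{"type":"array","items":{"type":"number"}}}},"gripper":{"type":"number"}},"required":["increments"]}

```bash
mkdir -p pics; cat > look.py <<'E'
import sys,cv2,numpy as np
from plant import r
n=sys.argv[1]
for c in sys.argv[2:]:
    p,d=r.capture(c); cv2.imwrite(f'pics/{c}{n}.png',p[:,:,::-1]); np.savez(f'pics/{c}{n}.npz',p=p,d=d)
E
python3 look.py 0 scene top; python3 - <<'E'
from plant import r
import numpy as np
np.set_printoptions(precision=4,suppress=True)
s=r.state()
for k in s: print(k,np.array(s[k]))
for c in("scene","top"):
    i=r.camera_info(c);print(c,i, -i['R'].T@i['t'])
E
```

```text
time 0.1
joint_positions [ 1.5187  0.0408  0.0839 -0.0004 -1.6155 -0.3337]
joint_vel [-0.0008 -0.0012  0.0011  0.0028  0.      0.0013]
tau [ -0.0049 -36.9338  34.8283   6.952   -0.0046   0.    ]
ee_pos [0.2256 0.5556 0.2304]
tool_rot [[ 0.9265 -0.3763 -0.0005]
 [-0.3763 -0.9265 -0.0016]
 [ 0.0002  0.0016 -1.    ]]
wrist_force [-0.6957  0.3848 -0.4644]
torque [-0.0651 -0.0052  0.0007]
finger_gap 0.08536065683666863
scene {'camera_matrix': array([[424.2339,   0.    , 279.0738],
       [  0.    , 424.2339, 208.0694],
       [  0.    ,   0.    ,   1.    ]]), 'R': array([[-0.6388,  0.7692, -0.015 ],
       [ 0.4996,  0.3999, -0.7684],
       [-0.5851, -0.4983, -0.6398]]), 't': array([ 0.3757, -0.247 ,  1.1527])} [1.0379 0.3842 0.5533]
top {'camera_matrix': array([[525.9377,   0.    , 280.9793],
       [  0.    , 525.9377, 220.3431],
       [  0.    ,   0.    ,   1.    ]]), 'R': array([[ 0.0067, -1.    , -0.0036],
       [-0.9958, -0.0063, -0.0914],
       [ 0.0913,  0.0042, -0.9958]]), 't': array([-0.0064,  0.5703,  1.155 ])} [ 0.4625 -0.0076  1.2022]
```

View pics/scene0.png

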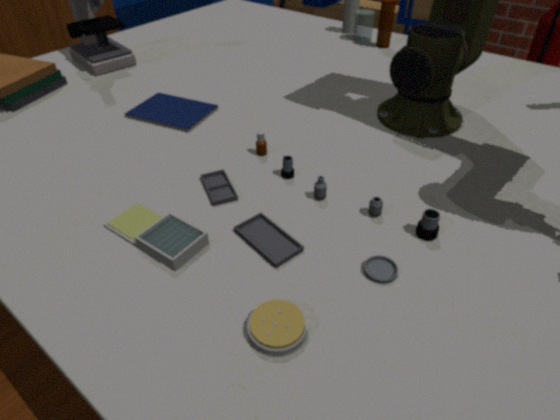

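View pics/top0.png

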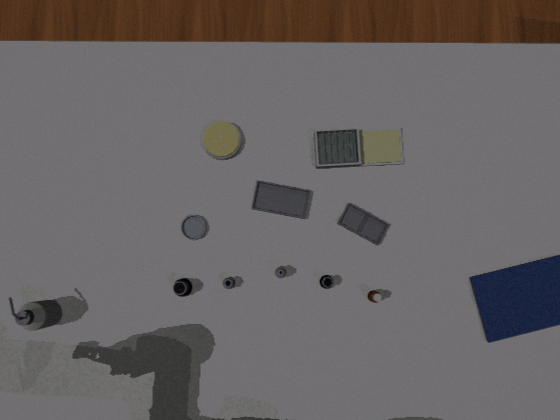

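The top view shows, left to right: large eyepiece (183,287), short objective (229,283), long objective (281,272), small eyepiece (327,281) and bottle (376,296). The dish is at (195,227), the box at (282,200) and the tray at (364,223). Next I'll zoom in to measure.

```bash
python3 - <<'E'
import cv2,numpy as np
p=cv2.imread('pics/top0.png')
a=cv2.resize(p[175:310,160:300],None,fx=4,fy=4,interpolation=cv2.INTER_CUBIC)
b=cv2.resize(p[175:310,260:400],None,fx=4,fy=4,interpolation=cv2.INTER_CUBIC)
f=lambda x:np.clip(x.astype(float)*1.8,0,255).astype('uint8')
cv2.imwrite('pics/za.png',f(a));cv2.imwrite('pics/zb.png',f(b))
d=np.load('pics/top0.npz')['d']
for u,v in[(183,287),(229,283),(281,272),(327,281),(376,296),(195,227),(282,200),(250,240)]: print(u,v,d[v-2:v+3,u-2:u+3].round(4).tolist()[2])
E
```

```text
183 287 [1.1446000337600708, 1.1438000202178955, 1.1477999687194824, 1.1468000411987305, 1.142699956893921]
229 283 [1.1585999727249146, 1.156999945640564, 1.1622999906539917, 1.1608999967575073, 1.1584999561309814]
281 272 [1.1497000455856323, 1.1431000232696533, 1.143399953842163, 1.1460000276565552, 1.1606999635696411]
327 281 [1.152500033378601, 1.1486999988555908, 1.149899959564209, 1.1476000547409058, 1.1470999717712402]
376 296 [1.1354000568389893, 1.1342999935150146, 1.1377999782562256, 1.1366000175476074, 1.1339999437332153]
195 227 [1.1995999813079834, 1.200700044631958, 1.202299952507019, 1.2043999433517456, 1.2080999612808228]
282 200 [1.205399990081787, 1.211300015449524, 1.2125999927520752, 1.2092000246047974, 1.2122999429702759]
250 240 [1.2071000337600708, 1.2086999416351318, 1.2024999856948853, 1.2032999992370605, 1.2021000385284424]
```

View pics/za.png

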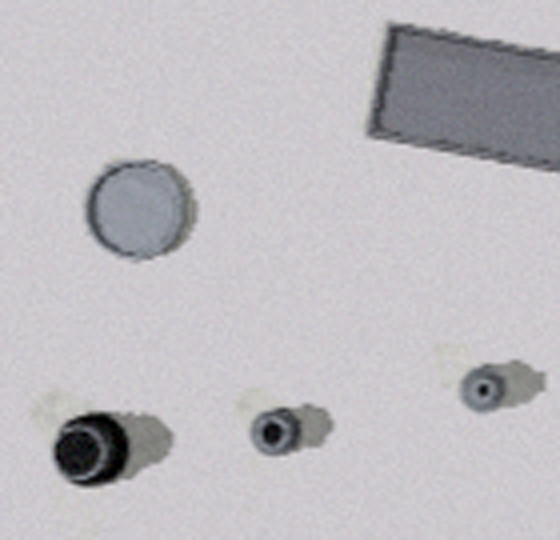

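View pics/zb.png

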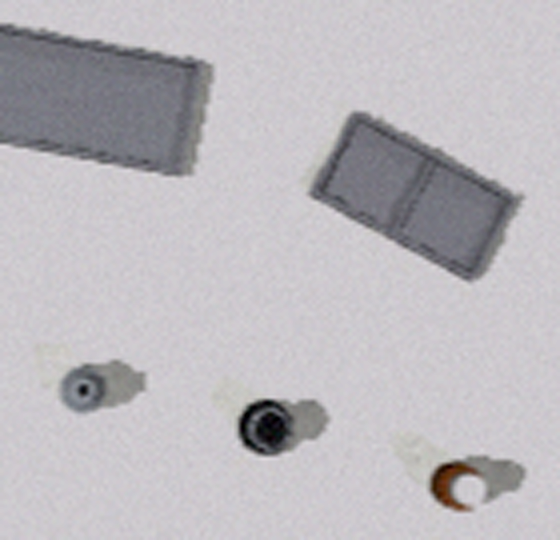

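```bash
cat > h.py <<'E'
import numpy as np,cv2
from plant import r
np.set_printoptions(precision=4,suppress=True)
def ray(c,uv,z):
    i=r.camera_info(c);R=i['R'];C=-R.T@i['t']
    d=R.T@np.linalg.inv(i['camera_matrix'])@np.array([uv[0],uv[1],1.]);return C+d*(z-C[2])/d[2]
def proj(c,X):
    i=r.camera_info(c);q=i['camera_matrix']@(i['R']@np.array(X)+i['t']);return q[:2]/q[2]
def go(x,y,z,jaw=None):
    """tool-axis shift in cm and turn in deg to reach a world TCP with jaw axis at heading jaw (deg)"""
    s=r.state();R=np.array(s['tool_rot']);p=np.array(s['ee_pos'])
    sh=R.T@(np.array([x,y,z])-p)*100
    if jaw is None: rv=np.zeros(3)
    else:
        h=np.degrees(np.arctan2(R[1,1],R[0,1]));
        d=(jaw-h+90)%180-90
        a=np.radians(h+d); Y=np.array([np.cos(a),np.sin(a),0]);Z=np.array([0,0,-1.]);G=np.c_[np.cross(Y,Z),Y,Z]
        rv=np.degrees(cv2.Rodrigues(R.T@G)[0].ravel())
    print('t',round(s['time'],2),'pos',p,'j',np.array(s['joint_positions']),'gap',round(s['finger_gap'],4),'F',np.array(s['wrist_force']))
    print('shift cm',sh.round(2),'turn deg',rv.round(1),'rows>=',round(max(np.linalg.norm(sh)/5,np.linalg.norm(rv)/8.59),1))
E
python3 - <<'E'
from h import *
za=lambda u,v:((u+.5)/4-.5+160,(v+.5)/4-.5+175)
zb=lambda u,v:((u+.5)/4-.5+260,(v+.5)/4-.5+175)
P={'eL':(za(78,450),.05),'oS':(za(272,432),.038),'oL':(za(483,389),.052),'eS':(zb(270,426),.046),'bot':(zb(470,490),.058),'dish':(za(140,209),.01)}
W={}
for k,(uv,z) in P.items(): W[k]=ray('top',uv,z);print(k,W[k],'scene px of it',proj('scene',W[k]))
for n,c in(('box',[za(388,22),za(368,132),zb(190,176),zb(212,62)]),('tray',[zb(358,112),zb(312,195),zb(475,280),zb(520,197)])):
    q=np.array([ray('top',u,.012)[:2] for u in c]);m=q.mean(0)
    l=(q[0]-q[3]+q[1]-q[2])/2;print(n,'centre',m,'sizes',np.linalg.norm(q-np.roll(q,-1,0),axis=1),'ydir',l/np.linalg.norm(l),'x heading',np.degrees(np.arctan2(l[1],l[0]))-90)
    W[n]=np.r_[m,.012]
s=cv2.imread('pics/scene0.png')[110:290,190:460];s=cv2.resize(s,None,fx=2.9,fy=2.9,interpolation=cv2.INTER_CUBIC)
s=np.clip(s*1.6,0,255).astype('uint8')
for k in W:
    u=(proj('scene',W[k])-[190,110]+.5)*2.9-.5;cv2.drawMarker(s,tuple(int(t) for t in u.round()),(0,0,255),0,10,1)
cv2.imwrite('pics/chk.png',s)
E
```

```text
eL [0.4208 0.2179 0.05  ] scene px of it [430.6848 214.6697]
oS [0.4309 0.1137 0.038 ] scene px of it [376.0262 200.0611]
oL [ 0.4553 -0.0022  0.052 ] scene px of it [319.9623 178.0649]
eS [ 0.4359 -0.1044  0.046 ] scene px of it [286.5555 159.0246]
bot [ 0.4026 -0.2111  0.058 ] scene px of it [259.8107 132.7691]
dish [0.5557 0.1937 0.01  ] scene px of it [378.3706 266.8238]
box centre [ 0.6203 -0.0046] sizes [0.0643 0.1288 0.0666 0.1301] ydir [0.1804 0.9836] x heading -10.391683242040102
tray centre [ 0.5654 -0.1904] sizes [0.0544 0.1036 0.0539 0.1034] ydir [0.4621 0.8868] x heading -27.523086540728592
```

View pics/chk.png

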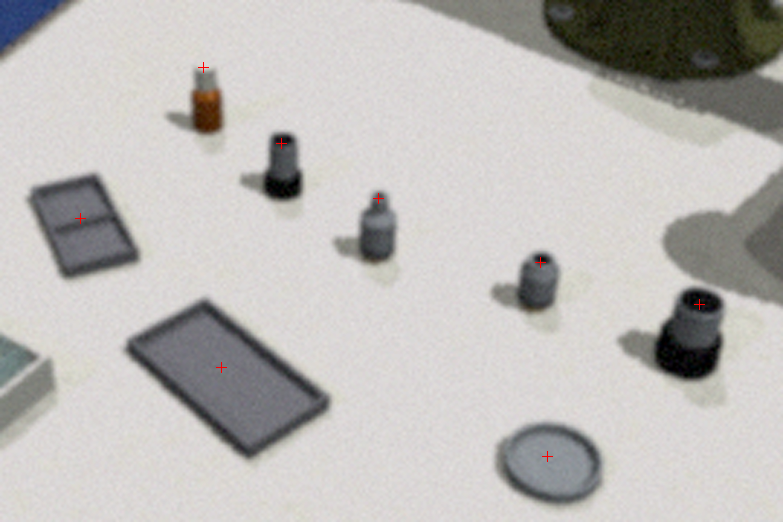

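The reprojections land on the parts to within about 1 scene pixel (about 2.5 mm). I'll start with the large eyepiece.

```bash
python3 -c "
from h import *
go(.4208,.2179,.12,-10)"
```

```text
t 0.1 pos [0.2256 0.5556 0.2304] j [ 1.5187  0.0408  0.0839 -0.0004 -1.6155 -0.3337] gap 0.0854 F [-0.6957  0.3848 -0.4644]
shift cm [30.79 23.93 11.08] turn deg [ 0.1 -0.1 77.9] rows>= 9.1
```

Emit:
carry_out(increments=[[[4.5,3.5,0,0,0,8.5],[9,7,0,0,0,17],[13.5,10.5,0,0,0,25.5],[18,14,1,0,0,34],[22,17,3,0,0,42.5],[25,19.5,5,0,0,51],[28,22,7,0,0,59.5],[30.8,23.9,9,0,0,68]]], gripper=-1)

```text
time: 0.9
ee_pos: [0.4177, 0.2231, 0.145]
tool_rot: [[-0.008, -1.0, 0.001], [-1.0, 0.008, 0.001], [-0.001, -0.001, -1.0]]
wrist_force: [0.7, 1.3, -0.4]
finger_gap: 0.0856
```

```bash
python3 -c "
from h import *
go(.4208,.2179,.09,-10)"
```

```text
t 0.9 pos [0.4177 0.2231 0.145 ] j [ 0.9185 -0.3026 -0.3822  0.     -1.49   -0.9261] gap 0.0856 F [ 0.7172  1.3168 -0.401 ]
shift cm [ 0.53 -0.31  5.5 ] turn deg [-0.   0.1  9.6] rows>= 1.1
```

Emit:
carry_out(increments=[[[0,0,2,0,0,5],[0,0,4.5,0,0,10],[0,0,4.5,0,0,10],[0,0,4.5,0,0,10]]])

```text
time: 1.3
ee_pos: [0.4172, 0.2247, 0.1008]
tool_rot: [[-0.173, -0.985, -0.0], [-0.985, 0.173, -0.001], [0.001, -0.0, -1.0]]
wrist_force: [0.4, -0.5, 0.7]
finger_gap: 0.0855
```

```bash
python3 look.py 1 scene top; python3 -c "
from h import *
go(.4208,.2179,.026,-10)
import cv2
p=cv2.imread('pics/top1.png')[230:340,130:250];cv2.imwrite('pics/t1.png',cv2.resize(p,None,fx=4,fy=4));
p=cv2.imread('pics/scene1.png')[120:280,330:500];cv2.imwrite('pics/s1.png',cv2.resize(p,None,fx=3,fy=3))"
```

```text
t 1.4 pos [0.4177 0.2256 0.1021] j [ 0.9225 -0.2861 -0.4479  0.0008 -1.4071 -1.0965] gap 0.0854 F [-0.4754 -0.199  -0.4243]
shift cm [ 0.71 -0.42  7.61] turn deg [-0.1  0.1  0. ] rows>= 1.5
```

View pics/s1.png

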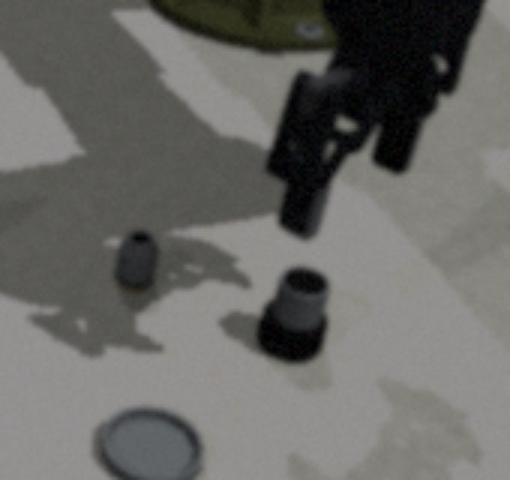

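View pics/t1.png

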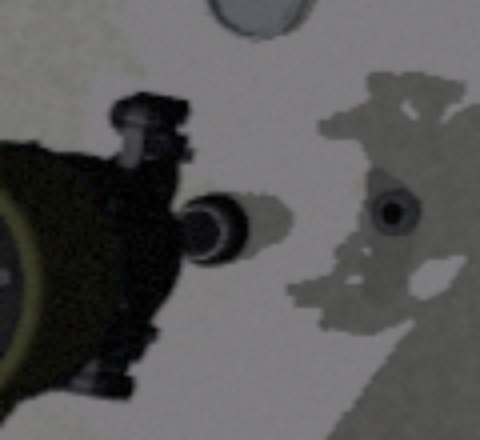

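Emit:
carry_out(increments=[[[0.7,-0.4,2,0,0,0],[0.7,-0.4,4,0,0,0],[0.7,-0.4,5,0,0,0],[0.7,-0.4,5,0,0,0]]])

```text
time: 1.8
ee_pos: [0.4195, 0.2173, 0.05]
tool_rot: [[-0.174, -0.985, -0.001], [-0.985, 0.174, -0.001], [0.001, 0.001, -1.0]]
wrist_force: [0.5, -0.0, -0.4]
finger_gap: 0.0856
```

```bash
python3 look.py 2 scene top; python3 -c "
from h import *
go(.4208,.2179,.026,-10)
import cv2
p=cv2.imread('pics/top2.png')[230:340,130:250];p=cv2.resize(p,None,fx=4,fy=4)
q=cv2.imread('pics/scene2.png')[120:280,360:490];q=cv2.resize(q,(390,440))
cv2.imwrite('pics/c2.png',np.clip(np.hstack([p[:,:400],q])*2.,0,255))"
```

```text
t 1.9 pos [0.4205 0.2178 0.0517] j [ 0.9065 -0.2594 -0.52    0.0008 -1.309  -1.0821] gap 0.0855 F [-0.4576  0.1287  1.2987]
shift cm [-0.01 -0.03  2.57] turn deg [-0.1  0.  -0. ] rows>= 0.5[ WARN:0@0.414] global loadsave.cpp:1063 imwrite_ Unsupported depth image for selected encoder is fallbacked to CV_8U.
```

View pics/c2.png

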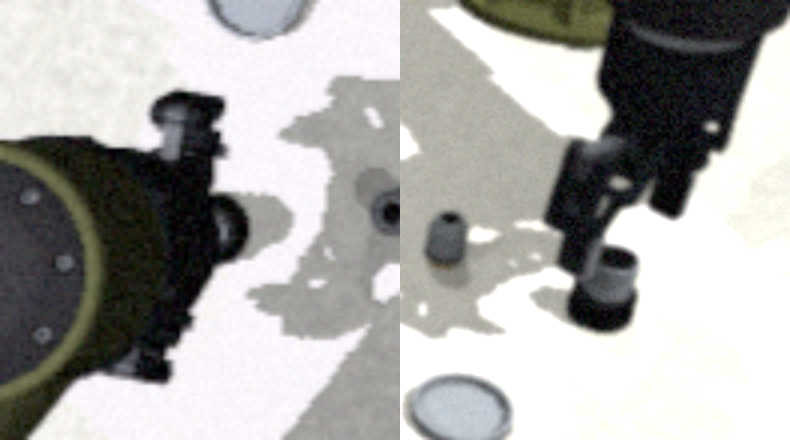

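Emit:
carry_out(increments=[[[0,0,1.5,0,0,0],[0,0,2.5,0,0,0],[0,0,2.5,0,0,0]]])

```text
time: 2.2
ee_pos: [0.4194, 0.217, 0.0246]
tool_rot: [[-0.175, -0.985, -0.001], [-0.985, 0.175, -0.001], [0.001, 0.001, -1.0]]
wrist_force: [-0.5, 0.2, -0.5]
finger_gap: 0.0854
```

Emit:
carry_out(increments=[[[0,0,0,0,0,0],[0,0,0,0,0,0],[0,0,0,0,0,0],[0,0,0,0,0,0],[0,0,0,0,0,0],[0,0,0,0,0,0],[0,0,0,0,0,0],[0,0,0,0,0,0]]], gripper=1)

```text
time: 3.0
ee_pos: [0.4203, 0.2175, 0.0261]
tool_rot: [[-0.175, -0.985, 0.001], [-0.985, 0.175, 0.001], [-0.001, -0.001, -1.0]]
wrist_force: [-1.6, 0.8, 5.6]
finger_gap: 0.0269
```

```bash
python3 -c "
from h import *
go(.6254,.0229,.10,-10.4)"
```

```text
t 3.0 pos [0.4203 0.2175 0.0261] j [ 0.9061 -0.2387 -0.5515  0.0004 -1.257  -1.0825] gap 0.0269 F [-1.6497  0.7897  5.6008]
shift cm [ 15.56 -23.61  -7.38] turn deg [-0.   0.   0.3] rows>= 5.8
```

Emit:
carry_out(increments=[[[0,0,0,0,0,0],[0,0,-0.5,0,0,0],[0,0,-1,0,0,0],[0,0,-2,0,0,0],[0,0,-4,0,0,0],[0,0,-4,0,0,0]]])

```text
time: 3.6
ee_pos: [0.4213, 0.2182, 0.0687]
tool_rot: [[-0.175, -0.985, 0.004], [-0.985, 0.175, 0.003], [-0.003, -0.003, -1.0]]
wrist_force: [0.8, 0.2, -0.3]
finger_gap: 0.0267
```

```bash
python3 look.py 3 scene top; python3 -c "
from h import *
go(.6254,.0229,.10,-10.4)
import cv2
p=cv2.imread('pics/top3.png')[230:340,130:250];p=cv2.resize(p,None,fx=4,fy=4)
q=cv2.imread('pics/scene3.png')[120:280,360:490];q=cv2.resize(q,(390,440))
cv2.imwrite('pics/c3.png',np.clip(np.hstack([p[:,:400],q])*2.,0,255).astype('uint8'))"
```

```text
t 3.7 pos [0.42   0.2175 0.0658] j [ 0.9061 -0.27   -0.5018 -0.0003 -1.3381 -1.0825] gap 0.0267 F [ 0.7844 -0.0233 -0.6818]
shift cm [ 15.55 -23.64  -3.43] turn deg [-0.   0.1  0.3] rows>= 5.7
```

View pics/c3.png

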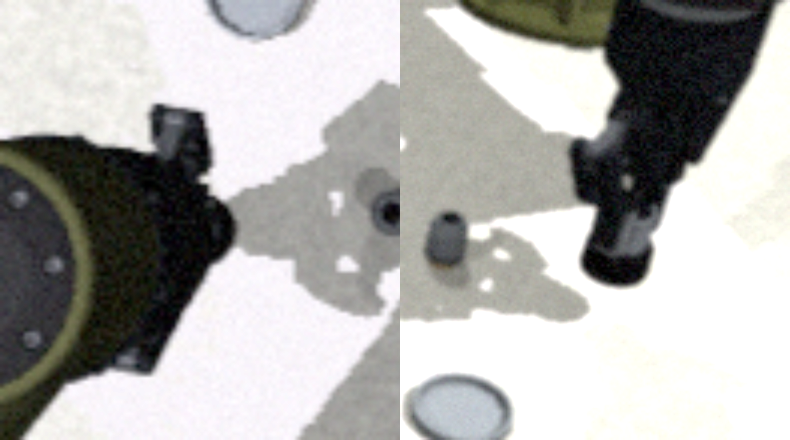

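The large eyepiece is held upright. Now carry it to the box.

Emit:
carry_out(increments=[[[2.5,-3.8,-1.5,0,0,0],[5,-7.6,-1.5,0,0,0],[7.5,-11.4,-1.5,0,0,0],[10,-15.2,-1.5,0,0,0],[12.5,-19,-1.5,0,0,0],[14.5,-22,-1.5,0,0,0],[15.5,-23.6,-1.5,0,0,0.3],[15.5,-23.6,-1.5,0,0,0.3]]])

```text
time: 4.5
ee_pos: [0.6254, 0.0211, 0.0783]
tool_rot: [[-0.184, -0.983, -0.003], [-0.983, 0.184, -0.001], [0.002, 0.003, -1.0]]
wrist_force: [-0.5, 0.8, -1.1]
finger_gap: 0.0273
```

Emit:
carry_out(increments=[[[0,0,0,0,0,0],[0,0,0,0,0,0]]])

```text
time: 4.7
ee_pos: [0.6244, 0.0239, 0.08]
tool_rot: [[-0.18, -0.984, -0.001], [-0.984, 0.18, -0.0], [0.0, 0.001, -1.0]]
wrist_force: [-0.4, -0.5, -1.0]
finger_gap: 0.027
```

```bash
python3 look.py 4 scene top; python3 -c "
from h import *
go(.6254,.0229,.03,-10.4)
import cv2
p=cv2.imread('pics/top4.png')[130:270,220:340];p=cv2.resize(p,None,fx=3.3,fy=3.3)
q=cv2.imread('pics/scene4.png')[120:290,210:350];q=cv2.resize(q,(390,p.shape[0]))
cv2.imwrite('pics/c4.png',np.clip(np.hstack([p[:,:400],q])*2.,0,255).astype('uint8'))"
```

```text
t 4.8 pos [0.6246 0.0241 0.0806] j [ 0.3583  0.1399 -0.0842 -0.0001 -1.3466 -0.5386] gap 0.0271 F [-0.114  -0.9374 -1.669 ]
shift cm [ 0.11 -0.1   5.06] turn deg [-0.   0.   0.1] rows>= 1.0
```

View pics/c4.png

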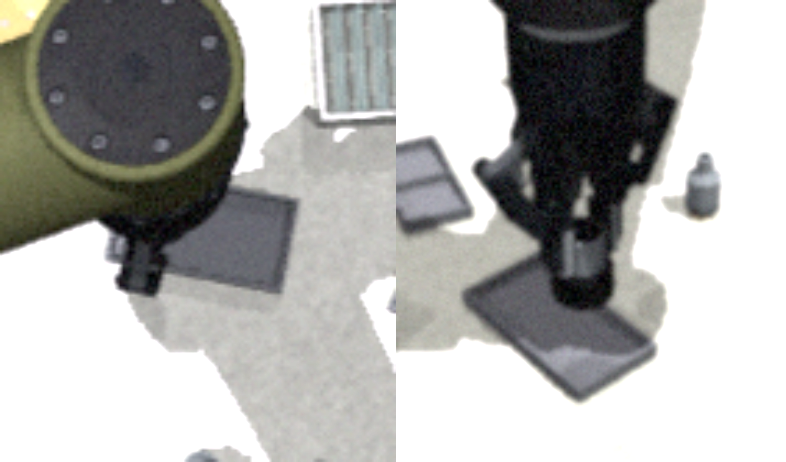

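Good. The force so far is only the part's weight. Lower it.

Emit:
carry_out(increments=[[[0.1,-0.1,1.5,0,0,0],[0.1,-0.1,3,0,0,0],[0.1,-0.1,4,0,0,0],[0.1,-0.1,4.5,0,0,0],[0.1,-0.1,4.8,0,0,0],[0.1,-0.1,4.9,0,0,0],[0.1,-0.1,4.9,0,0,0]]])

```text
time: 5.5
ee_pos: [0.6261, 0.0221, 0.0318]
tool_rot: [[-0.181, -0.984, 0.001], [-0.984, 0.181, -0.0], [-0.0, -0.001, -1.0]]
wrist_force: [0.1, -0.0, -1.1]
finger_gap: 0.0271
```

```bash
python3 -c "
from h import *
go(.6254,.0229,.03,-10.4)"
```

```text
t 5.5 pos [0.6261 0.0221 0.0318] j [ 0.3544  0.1756 -0.1361  0.0003 -1.2585 -0.5362] gap 0.0271 F [ 0.1117 -0.0438 -1.0682]
shift cm [-0.07  0.09  0.18] turn deg [-0.  0. -0.] rows>= 0.0
```

Emit:
carry_out(increments=[[[0,0,0.1,0,0,0],[0,0,0.2,0,0,0],[0,0,0.2,0,0,0]]])

```text
time: 5.8
ee_pos: [0.6259, 0.0221, 0.0295]
tool_rot: [[-0.181, -0.984, 0.0], [-0.984, 0.181, 0.0], [-0.0, -0.0, -1.0]]
wrist_force: [-0.3, -0.3, -1.2]
finger_gap: 0.0272
```

Emit:
carry_out(increments=[[[0,0,0.1,0,0,0],[0,0,0.1,0,0,0]]])

```text
time: 6.0
ee_pos: [0.626, 0.0221, 0.0291]
tool_rot: [[-0.18, -0.984, 0.001], [-0.984, 0.18, -0.0], [0.0, -0.001, -1.0]]
wrist_force: [-1.6, -0.9, 3.7]
finger_gap: 0.0268
```

Contact with the floor (3.7 N). Release.

Emit:
carry_out(increments=[[[0,0,0,0,0,0],[0,0,0,0,0,0],[0,0,0,0,0,0],[0,0,0,0,0,0],[0,0,-1,0,0,0],[0,0,-3,0,0,0],[0,0,-6,0,0,0],[0,0,-9,0,0,0]]], gripper=-0.3)

```text
time: 6.8
ee_pos: [0.6258, 0.022, 0.12]
tool_rot: [[-0.181, -0.984, -0.0], [-0.984, 0.181, -0.0], [0.0, 0.0, -1.0]]
wrist_force: [0.1, 0.4, -0.4]
finger_gap: 0.0556
```

```bash
python3 -c "
from h import *
go(.4359,-.1044,.10,-10.4)"
```

```text
t 6.8 pos [0.6258 0.022  0.12  ] j [ 0.3545  0.1243 -0.0286  0.0004 -1.4181 -0.5361] gap 0.0556 F [ 0.0613  0.4056 -0.4188]
shift cm [15.85 16.39  2.01] turn deg [ 0. -0. -0.] rows>= 4.6
```

Emit:
carry_out(increments=[[[3,3.1,0,0,0,0],[6,6.2,0,0,0,0],[9,9.3,0,0,0,0],[12,12.4,0.5,0,0,0],[14.5,15,1.5,0,0,0],[15.8,16.4,2,0,0,0],[15.8,16.4,2,0,0,0],[15.8,16.4,2,0,0,0]]], gripper=-1)

```text
time: 7.6
ee_pos: [0.4365, -0.1038, 0.0996]
tool_rot: [[-0.181, -0.983, 0.002], [-0.983, 0.181, 0.0], [-0.0, -0.002, -1.0]]
wrist_force: [0.1, 0.0, -0.0]
finger_gap: 0.0853
```

```bash
python3 look.py 5 scene top; python3 -c "
from h import *
go(.4359,-.1044,.02,-10.4)
import cv2
p=cv2.imread('pics/top5.png')[160:350,210:400];p=cv2.resize(p,(400,400))
q=cv2.imread('pics/scene5.png')[70:270,180:380];q=cv2.resize(q,(390,p.shape[0]))
cv2.imwrite('pics/c5.png',np.clip(np.hstack([p[:,:400],q])*2.,0,255).astype('uint8'))"
```

```text
t 7.7 pos [ 0.4368 -0.1034  0.0992] j [ 0.221  -0.3633 -0.5121  0.0003 -1.421  -0.4023] gap 0.0856 F [ 0.3146 -1.2541  0.5417]
shift cm [0.12 0.08 7.92] turn deg [-0.1  0.   0. ] rows>= 1.6
```

View pics/c5.png

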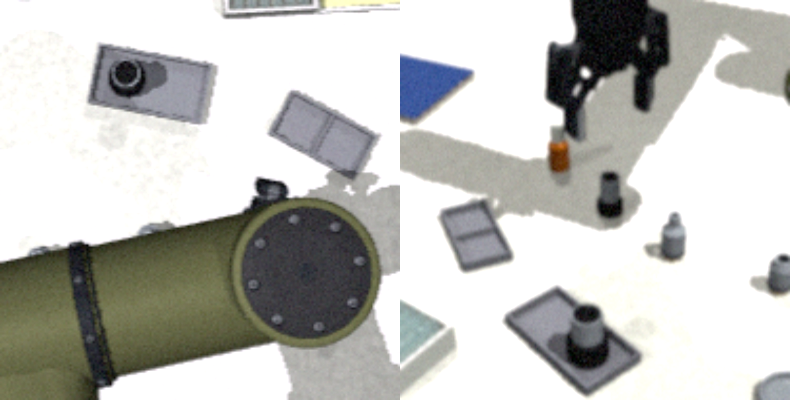

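The large eyepiece stands upright in the box. Now the small one.

Emit:
carry_out(increments=[[[0.1,0.1,2.5,0,0,0],[0.1,0.1,5,0,0,0],[0.1,0.1,7,0,0,0],[0.1,0.1,7.8,0,0,0],[0.1,0.1,7.8,0,0,0],[0.1,0.1,7.8,0,0,0]]])

```text
time: 8.3
ee_pos: [0.4358, -0.1044, 0.0215]
tool_rot: [[-0.18, -0.984, 0.001], [-0.984, 0.18, -0.001], [0.0, -0.001, -1.0]]
wrist_force: [-0.1, -0.9, 0.2]
finger_gap: 0.0854
```

Emit:
carry_out(increments=[[[0,0,0,0,0,0],[0,0,0,0,0,0],[0,0,0,0,0,0],[0,0,0,0,0,0],[0,0,0,0,0,0],[0,0,0,0,0,0],[0,0,0,0,0,0],[0,0,0,0,0,0]]], gripper=1)

```text
time: 9.1
ee_pos: [0.4351, -0.1046, 0.0209]
tool_rot: [[-0.181, -0.984, 0.001], [-0.984, 0.181, -0.0], [0.0, -0.001, -1.0]]
wrist_force: [0.0, 0.0, 4.3]
finger_gap: 0.0203
```

Emit:
carry_out(increments=[[[0,0,0,0,0,0],[0,0,-0.5,0,0,0],[0,0,-1,0,0,0],[0,0,-3,0,0,0],[0,0,-6,0,0,0],[0,0,-6,0,0,0]]])

```text
time: 9.7
ee_pos: [0.4371, -0.1047, 0.0849]
tool_rot: [[-0.18, -0.984, 0.007], [-0.984, 0.18, -0.001], [-0.001, -0.007, -1.0]]
wrist_force: [1.6, -0.4, -0.1]
finger_gap: 0.0201
```

```bash
python3 look.py 6 scene; python3 -c "
from h import *
go(.6153,-.0321,.08,-10.4)
import cv2
q=cv2.imread('pics/scene6.png')[70:270,180:380];q=cv2.resize(q,(600,600))
cv2.imwrite('pics/c6.png',np.clip(q*2.,0,255).astype('uint8'))"
```

```text
t 9.75 pos [ 0.4361 -0.1044  0.0826] j [ 0.2192 -0.3599 -0.5402  0.0005 -1.3867 -0.4008] gap 0.0199 F [ 0.5302 -0.1136 -1.7796]
shift cm [-10.34 -16.32   0.33] turn deg [-0.2  0.1 -0. ] rows>= 3.9
```

View pics/c6.png

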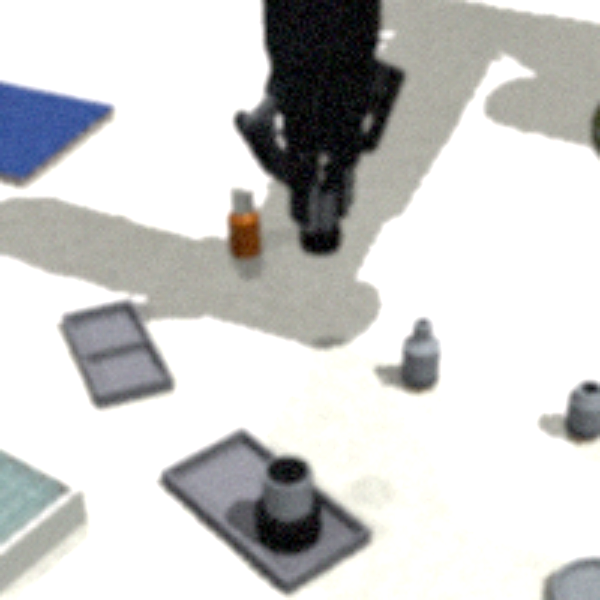

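Emit:
carry_out(increments=[[[-2.5,-4,0,0,0,0],[-5,-8,0,0,0,0],[-7.5,-12,0,0,0,0],[-9.5,-15,0,0,0,0],[-10.3,-16.3,0,0,0,0],[-10.3,-16.3,0,0,0,0],[-10.3,-16.3,0,0,0,0],[-10.3,-16.3,0,0,0,0]]])

```text
time: 10.55
ee_pos: [0.613, -0.033, 0.0802]
tool_rot: [[-0.181, -0.984, -0.001], [-0.984, 0.181, -0.0], [0.0, 0.001, -1.0]]
wrist_force: [-0.3, 1.0, -0.5]
finger_gap: 0.0202
```

```bash
python3 -c "
from h import *
go(.6153,-.0321,.025,-10.4)"
```

```text
t 10.55 pos [ 0.613  -0.033   0.0802] j [ 0.2721  0.1117 -0.1157 -0.0001 -1.344  -0.4539] gap 0.0202 F [-0.3218  1.0115 -0.5028]
shift cm [-0.13 -0.22  5.52] turn deg [ 0. -0. -0.] rows>= 1.1
```

Emit:
carry_out(increments=[[[-0.1,-0.2,2,0,0,0],[-0.1,-0.2,4,0,0,0],[-0.1,-0.2,5,0,0,0],[-0.1,-0.2,5.2,0,0,0],[-0.1,-0.2,5.4,0,0,0],[-0.1,-0.2,5.5,0,0,0],[-0.1,-0.2,5.5,0,0,0]]])

```text
time: 11.25
ee_pos: [0.6164, -0.032, 0.0263]
tool_rot: [[-0.181, -0.984, 0.001], [-0.984, 0.181, 0.0], [-0.0, -0.001, -1.0]]
wrist_force: [-0.5, -0.5, 0.2]
finger_gap: 0.0199
```

Emit:
carry_out(increments=[[[0,0,0.1,0,0,0],[0,0,0.2,0,0,0],[0,0,0.2,0,0,0]]])

```text
time: 11.55
ee_pos: [0.6162, -0.032, 0.0239]
tool_rot: [[-0.18, -0.984, 0.001], [-0.984, 0.18, -0.0], [0.0, -0.001, -1.0]]
wrist_force: [0.2, 0.2, 1.5]
finger_gap: 0.0201
```

Touching. Release.

Emit:
carry_out(increments=[[[0,0,0,0,0,0],[0,0,0,0,0,0],[0,0,0,0,0,0],[0,0,0,0,0,0],[0,0,-1,0,0,0],[0,0,-3,0,0,0],[0,0,-6,0,0,0],[0,0,-9,0,0,0]]], gripper=-0.3)

```text
time: 12.35
ee_pos: [0.6158, -0.0321, 0.1151]
tool_rot: [[-0.181, -0.984, -0.0], [-0.984, 0.181, -0.0], [0.0, 0.0, -1.0]]
wrist_force: [0.3, 0.7, -0.2]
finger_gap: 0.0555
```

```bash
python3 -c "
from h import *
go(.4553,-.0022,.10,-27.5)"
```

```text
t 12.35 pos [ 0.6158 -0.0321  0.1151] j [ 0.2724  0.1015 -0.0624  0.0004 -1.4071 -0.454 ] gap 0.0555 F [ 0.3188  0.7171 -0.1721]
shift cm [-0.05 16.33  1.51] turn deg [-0.  -0.  17.1] rows>= 3.3
```

Emit:
carry_out(increments=[[[0,4,0,0,0,5],[0,8,0,0,0,10],[0,12,0,0,0,15],[0,15,1,0,0,17.1],[0,16.3,1.5,0,0,17.1],[0,16.3,1.5,0,0,17.1],[0,16.3,1.5,0,0,17.1]]], gripper=-1)

```text
time: 13.05
ee_pos: [0.4563, -0.0025, 0.0996]
tool_rot: [[-0.461, -0.887, 0.002], [-0.887, 0.461, 0.0], [-0.001, -0.002, -1.0]]
wrist_force: [0.5, -0.4, 0.6]
finger_gap: 0.0853
```

```bash
python3 look.py 7 scene top; python3 -c "
from h import *
go(.4553,-.0022,.012,-27.5)
import cv2
p=cv2.imread('pics/top7.png')[160:350,190:380];p=cv2.resize(p,(400,400))
q=cv2.imread('pics/scene7.png')[90:290,200:400];q=cv2.resize(q,(390,p.shape[0]))
cv2.imwrite('pics/c7.png',np.clip(np.hstack([p[:,:400],q])*2.,0,255).astype('uint8'))"
```

```text
t 13.15 pos [ 0.4565 -0.0026  0.0992] j [ 0.4397 -0.3393 -0.4943  0.0004 -1.4151 -0.92  ] gap 0.0855 F [-1.1545  0.0368 -0.7191]
shift cm [0.02 0.13 8.72] turn deg [-0.  0. -0.] rows>= 1.7
```

View pics/c7.png

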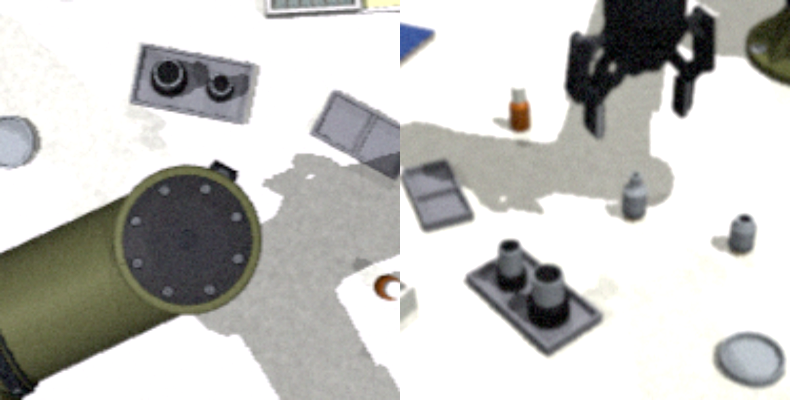

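Both eyepieces stand well in the box. Next, the long objective.

Emit:
carry_out(increments=[[[0,0.1,2.5,0,0,0],[0,0.1,5,0,0,0],[0,0.1,7.5,0,0,0],[0,0.1,8.5,0,0,0],[0,0.1,8.5,0,0,0],[0,0.1,8.5,0,0,0]]])

```text
time: 13.75
ee_pos: [0.4557, -0.0022, 0.0146]
tool_rot: [[-0.462, -0.887, 0.001], [-0.887, 0.462, -0.0], [-0.0, -0.001, -1.0]]
wrist_force: [0.7, 0.3, 0.6]
finger_gap: 0.0854
```

Emit:
carry_out(increments=[[[0,0,0,0,0,0],[0,0,0,0,0,0],[0,0,0,0,0,0],[0,0,0,0,0,0],[0,0,0,0,0,0],[0,0,0,0,0,0],[0,0,0,0,0,0],[0,0,0,0,0,0]]], gripper=1)

```text
time: 14.55
ee_pos: [0.4552, -0.002, 0.0141]
tool_rot: [[-0.462, -0.887, 0.001], [-0.887, 0.462, -0.0], [-0.0, -0.001, -1.0]]
wrist_force: [-2.0, 0.8, 5.1]
finger_gap: 0.0237
```

Emit:
carry_out(increments=[[[0,0,0,0,0,0],[0,0,-0.5,0,0,0],[0,0,-1,0,0,0],[0,0,-3,0,0,0],[0,0,-6,0,0,0],[0,0,-6,0,0,0],[0,0,-6,0,0,0]]])

```text
time: 15.25
ee_pos: [0.4548, -0.0018, 0.0737]
tool_rot: [[-0.462, -0.887, 0.001], [-0.887, 0.462, 0.001], [-0.001, -0.0, -1.0]]
wrist_force: [0.0, -0.0, -1.7]
finger_gap: 0.0238
```

```bash
python3 look.py 8 scene; python3 -c "
from h import *
go(.5536,-.2130,.08,-27.5)
import cv2
q=cv2.imread('pics/scene8.png')[70:270,200:400];q=cv2.resize(q,(600,600))
cv2.imwrite('pics/c8.png',np.clip(q*2.,0,255).astype('uint8'))"
```

```text
t 15.3 pos [ 0.4542 -0.002   0.0727] j [ 0.4423 -0.3305 -0.536  -0.0008 -1.3662 -0.9224] gap 0.0241 F [-0.1929  0.4151 -1.6259]
shift cm [ 14.12 -18.56  -0.75] turn deg [ 0.1 -0.  -0. ] rows>= 4.7
```

View pics/c8.png

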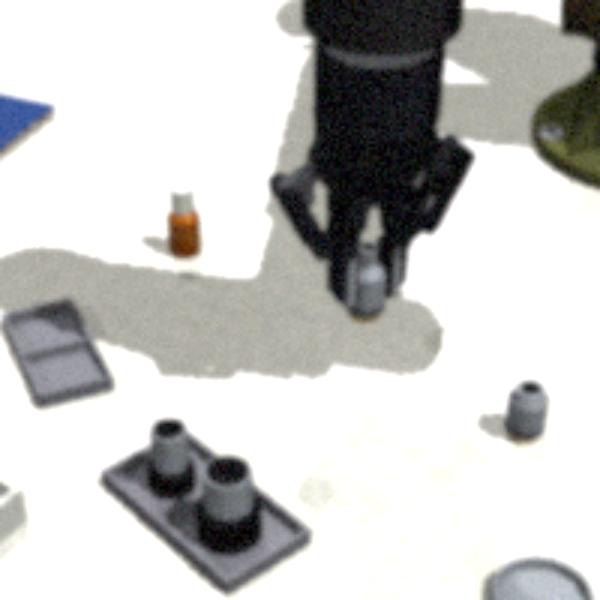

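Emit:
carry_out(increments=[[[2.5,-3.4,-0.7,0,0,0],[5.5,-7,-0.7,0,0,0],[8.5,-11,-0.7,0,0,0],[11.5,-15,-0.7,0,0,0],[13.5,-17.5,-0.7,0,0,0],[14.1,-18.5,-0.7,0,0,0],[14.1,-18.5,-0.7,0,0,0],[14.1,-18.5,-0.7,0,0,0]]])

```text
time: 16.1
ee_pos: [0.553, -0.2119, 0.0793]
tool_rot: [[-0.462, -0.887, -0.002], [-0.887, 0.462, 0.001], [0.0, 0.002, -1.0]]
wrist_force: [0.3, 0.8, -0.5]
finger_gap: 0.0242
```

Emit:
carry_out(increments=[[[0,0,0,0,0,0]]])

```text
time: 16.2
ee_pos: [0.5534, -0.2115, 0.0802]
tool_rot: [[-0.461, -0.888, -0.0], [-0.888, 0.461, 0.0], [0.0, 0.0, -1.0]]
wrist_force: [-0.8, -0.8, -0.8]
finger_gap: 0.024
```

```bash
python3 look.py 9 scene top; python3 -c "
from h import *
go(.5536,-.2130,.018,-27.5)
import cv2
p=cv2.imread('pics/top9.png')[140:330,280:470];p=cv2.resize(p,(400,400))
q=cv2.imread('pics/scene9.png')[90:240,150:300];q=cv2.resize(q,(390,p.shape[0]))
cv2.imwrite('pics/c9.png',np.clip(np.hstack([p[:,:400],q])*2.,0,255).astype('uint8'))"
```

```text
t 16.3 pos [ 0.5537 -0.2115  0.0807] j [-0.027   0.0554 -0.1746 -0.0001 -1.3404 -0.4516] gap 0.024 F [-1.0153 -0.5681 -0.9023]
shift cm [ 0.14 -0.06  6.27] turn deg [-0.   0.   0.1] rows>= 1.3
```

View pics/c9.png

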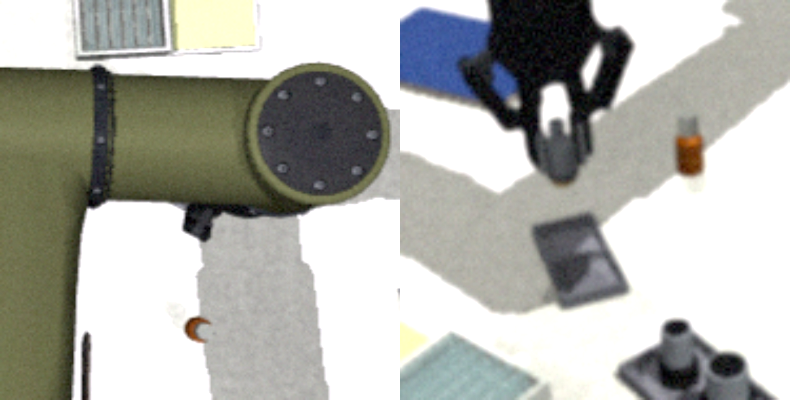

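Emit:
carry_out(increments=[[[0.1,0,2,0,0,0],[0.1,0,4,0,0,0],[0.1,0,5.5,0,0,0],[0.1,0,6,0,0,0],[0.1,0,6.1,0,0,0],[0.1,0,6.2,0,0,0],[0.1,0,6.2,0,0,0]]])

```text
time: 17.0
ee_pos: [0.5538, -0.2135, 0.0194]
tool_rot: [[-0.462, -0.887, 0.001], [-0.887, 0.462, -0.0], [-0.0, -0.001, -1.0]]
wrist_force: [0.1, 0.2, -2.3]
finger_gap: 0.024
```

Emit:
carry_out(increments=[[[0,0,0.1,0,0,0],[0,0,0.2,0,0,0],[0,0,0.2,0,0,0]]])

```text
time: 17.3
ee_pos: [0.5536, -0.2136, 0.0172]
tool_rot: [[-0.462, -0.887, 0.001], [-0.887, 0.462, -0.0], [-0.0, -0.001, -1.0]]
wrist_force: [-1.0, 0.7, 2.2]
finger_gap: 0.0239
```

Emit:
carry_out(increments=[[[0,0,0,0,0,0],[0,0,0,0,0,0],[0,0,0,0,0,0],[0,0,0,0,0,0],[0,0,-1,0,0,0],[0,0,-3,0,0,0],[0,0,-6,0,0,0],[0,0,-9,0,0,0]]], gripper=-0.1)

```text
time: 18.1
ee_pos: [0.5531, -0.2136, 0.1081]
tool_rot: [[-0.462, -0.887, -0.0], [-0.887, 0.462, -0.0], [0.0, 0.0, -1.0]]
wrist_force: [0.9, -0.1, 0.3]
finger_gap: 0.0471
```

```bash
python3 -c "
from h import *
go(.4309,.1137,.10,-27.5)"
```

```text
t 18.1 pos [ 0.5531 -0.2136  0.1081] j [-0.0304  0.0421 -0.1377  0.0004 -1.3911 -0.4496] gap 0.0471 F [ 0.8714 -0.0527  0.3419]
shift cm [-23.39  25.95   0.8 ] turn deg [ 0. -0. -0.] rows>= 7.0
```

Emit:
carry_out(increments=[[[-3.2,3.6,0,0,0,0],[-6.4,7.2,0,0,0,0],[-9.6,10.8,0,0,0,0],[-12.8,14.4,0,0,0,0],[-16,18,0,0,0,0],[-19.2,21.5,0,0,0,0],[-22,24.5,0.5,0,0,0],[-23.4,25.9,0.8,0,0,0]]], gripper=-1)

```text
time: 18.9
ee_pos: [0.4307, 0.1163, 0.0994]
tool_rot: [[-0.459, -0.888, 0.002], [-0.888, 0.459, 0.002], [-0.002, -0.001, -1.0]]
wrist_force: [-0.0, -0.7, -0.8]
finger_gap: 0.0851
```

Emit:
carry_out(increments=[[[0,0,0,0,0,0],[0,0,0,0,0,0]]])

```text
time: 19.1
ee_pos: [0.4318, 0.1138, 0.0992]
tool_rot: [[-0.461, -0.888, 0.001], [-0.888, 0.461, 0.0], [-0.001, -0.001, -1.0]]
wrist_force: [0.2, -0.1, -0.2]
finger_gap: 0.0851
```

```bash
python3 look.py 10 scene top; python3 -c "
from h import *
go(.4309,.1137,.013,-27.5)
import cv2
p=cv2.imread('pics/top10.png')[140:330,210:400];p=cv2.resize(p,(400,400))
q=cv2.imread('pics/scene10.png')[90:290,190:390];q=cv2.resize(q,(390,p.shape[0]))
cv2.imwrite('pics/c10.png',np.clip(np.hstack([p[:,:400],q])*2.,0,255).astype('uint8'))"
```

```text
t 19.2 pos [0.432 0.113 0.099] j [ 0.7119 -0.3701 -0.5176  0.0004 -1.4229 -1.1929] gap 0.0855 F [ 0.4568 -0.1357 -0.1993]
shift cm [-0.01  0.13  8.6 ] turn deg [-0.   0.  -0.1] rows>= 1.7
```

View pics/c10.png

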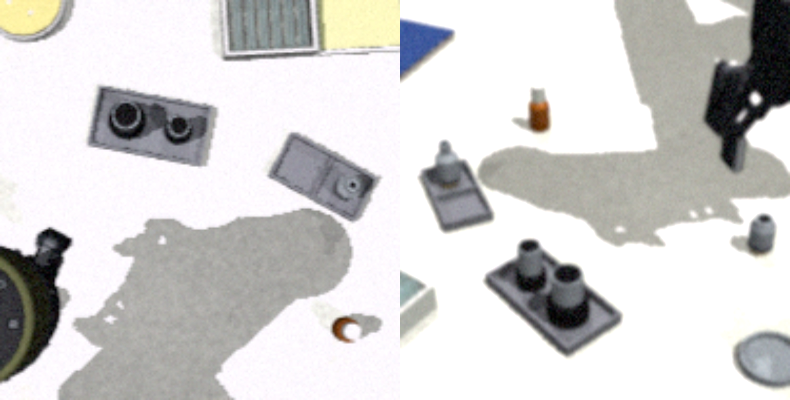

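The long objective stands in the right bay. Now the short one.

Emit:
carry_out(increments=[[[0,0.1,2.5,0,0,0],[0,0.1,5,0,0,0],[0,0.1,7.5,0,0,0],[0,0.1,8.6,0,0,0],[0,0.1,8.6,0,0,0],[0,0.1,8.6,0,0,0]]])

```text
time: 19.8
ee_pos: [0.4315, 0.1139, 0.0136]
tool_rot: [[-0.462, -0.887, 0.001], [-0.887, 0.462, -0.0], [-0.001, -0.001, -1.0]]
wrist_force: [-0.4, 0.1, 0.7]
finger_gap: 0.0852
```

Emit:
carry_out(increments=[[[0,0,0,0,0,0],[0,0,0,0,0,0],[0,0,0,0,0,0],[0,0,0,0,0,0],[0,0,0,0,0,0],[0,0,0,0,0,0],[0,0,0,0,0,0],[0,0,0,0,0,0]]], gripper=1)

```text
time: 20.6
ee_pos: [0.4311, 0.1144, 0.0131]
tool_rot: [[-0.462, -0.887, 0.001], [-0.887, 0.462, 0.0], [-0.001, -0.001, -1.0]]
wrist_force: [-1.2, 0.7, 5.8]
finger_gap: 0.0237
```

Emit:
carry_out(increments=[[[0,0,0,0,0,0],[0,0,-0.5,0,0,0],[0,0,-1,0,0,0],[0,0,-3,0,0,0],[0,0,-6,0,0,0],[0,0,-9,0,0,0],[0,0,-9,0,0,0]]])

```text
time: 21.3
ee_pos: [0.4327, 0.115, 0.1071]
tool_rot: [[-0.462, -0.887, 0.006], [-0.887, 0.462, 0.003], [-0.006, -0.004, -1.0]]
wrist_force: [0.1, 0.9, -0.5]
finger_gap: 0.0234
```

```bash
python3 look.py 11 scene; python3 -c "
from h import *
go(.5772,-.1678,.10,-27.5)
import cv2
q=cv2.imread('pics/scene11.png')[70:270,260:460];q=cv2.resize(q,(600,600))
cv2.imwrite('pics/c11.png',np.clip(q*2.,0,255).astype('uint8'))"
```

```text
t 21.35 pos [0.4316 0.1148 0.1045] j [ 0.7159 -0.3755 -0.5113  0.0003 -1.4312 -1.1959] gap 0.0236 F [ 0.3566 -0.4351 -1.9003]
shift cm [ 18.34 -25.97   0.43] turn deg [-0.1  0.2 -0. ] rows>= 6.4
```

View pics/c11.png

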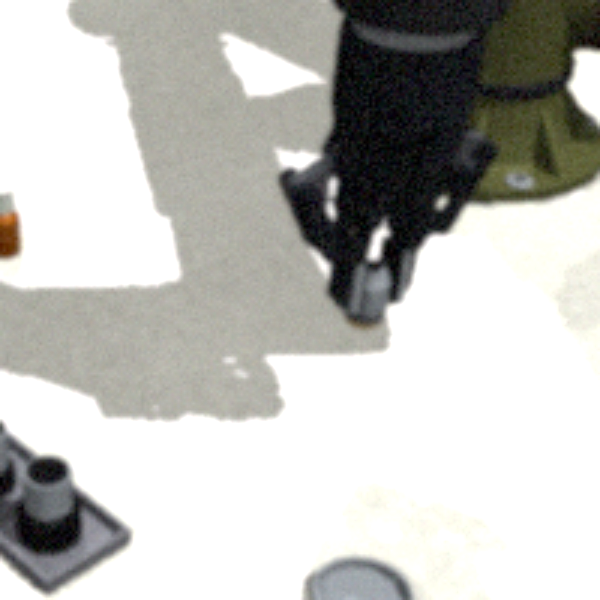

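Emit:
carry_out(increments=[[[2.7,-3.9,0,0,0,0],[5.4,-7.8,0,0,0,0],[8.1,-11.7,0,0,0,0],[10.8,-15.6,0,0,0,0],[13.5,-19.5,0,0,0,0],[16.2,-23,0,0,0,0],[17.8,-25.2,0,0,0,0],[18.3,-26,0,0,0,0]]])

```text
time: 22.15
ee_pos: [0.5763, -0.1706, 0.1001]
tool_rot: [[-0.465, -0.886, -0.004], [-0.886, 0.465, 0.0], [0.002, 0.003, -1.0]]
wrist_force: [-0.9, -0.3, -1.1]
finger_gap: 0.0235
```

Emit:
carry_out(increments=[[[0,0,1,0,0,0],[0,0,2,0,0,0],[0,0,2,0,0,0]]])

```text
time: 22.45
ee_pos: [0.5752, -0.1668, 0.0796]
tool_rot: [[-0.461, -0.887, -0.004], [-0.888, 0.461, 0.001], [0.001, 0.004, -1.0]]
wrist_force: [-0.0, 0.2, -1.8]
finger_gap: 0.0239
```

```bash
python3 look.py 12 scene; python3 -c "
from h import *
go(.5772,-.1678,.017,-27.5)
import cv2
q=cv2.imread('pics/scene12.png')[70:270,160:360];q=cv2.resize(q,(600,600))
cv2.imwrite('pics/c12.png',np.clip(q*2.,0,255).astype('uint8'))"
```

```text
t 22.5 pos [ 0.5758 -0.167   0.081 ] j [ 0.0514  0.0756 -0.1527 -0.0004 -1.3449 -0.5298] gap 0.0237 F [-0.114  -1.2127 -0.183 ]
shift cm [ 0.   -0.18  6.4 ] turn deg [ 0.1 -0.   0.1] rows>= 1.3
```

View pics/c12.png

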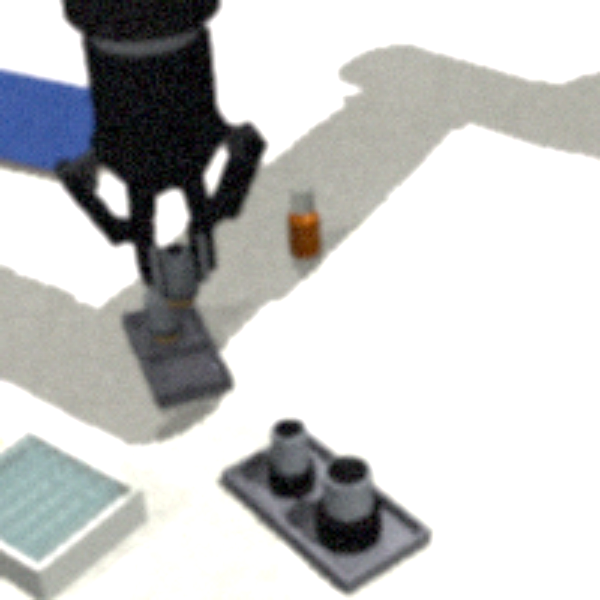

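Emit:
carry_out(increments=[[[0,-0.1,2,0,0,0],[0,-0.1,4,0,0,0],[0,-0.1,5.5,0,0,0],[0,-0.1,6,0,0,0],[0,-0.1,6.2,0,0,0],[0,-0.1,6.3,0,0,0],[0,-0.1,6.3,0,0,0]]])

```text
time: 23.2
ee_pos: [0.5782, -0.1687, 0.0204]
tool_rot: [[-0.462, -0.887, 0.001], [-0.887, 0.462, -0.0], [-0.0, -0.001, -1.0]]
wrist_force: [0.3, 0.1, -0.4]
finger_gap: 0.0237
```

Emit:
carry_out(increments=[[[0,0,0.2,0,0,0],[0,0,0.3,0,0,0],[0,0,0.3,0,0,0]]])

```text
time: 23.5
ee_pos: [0.5776, -0.1688, 0.0164]
tool_rot: [[-0.462, -0.887, -0.0], [-0.887, 0.462, -0.0], [0.0, 0.0, -1.0]]
wrist_force: [-0.4, -0.2, -0.6]
finger_gap: 0.0239
```

Emit:
carry_out(increments=[[[0,0,0.1,0,0,0],[0,0,0.1,0,0,0]]])

```text
time: 23.7
ee_pos: [0.5778, -0.1688, 0.0162]
tool_rot: [[-0.462, -0.887, 0.0], [-0.887, 0.462, -0.0], [0.0, -0.0, -1.0]]
wrist_force: [-2.5, 1.8, 3.6]
finger_gap: 0.0236
```

Emit:
carry_out(increments=[[[0,0,0,0,0,0],[0,0,0,0,0,0],[0,0,0,0,0,0],[0,0,0,0,0,0],[0,0,-1,0,0,0],[0,0,-3,0,0,0],[0,0,-6,0,0,0],[0,0,-9,0,0,0]]], gripper=-0.1)

```text
time: 24.5
ee_pos: [0.5775, -0.1688, 0.107]
tool_rot: [[-0.462, -0.887, -0.0], [-0.887, 0.462, -0.0], [0.0, -0.0, -1.0]]
wrist_force: [1.1, -0.2, -0.4]
finger_gap: 0.0469
```

```bash
python3 -c "
from h import *
go(.4026,-.2111,.10,-27.5)"
```

```text
t 24.5 pos [ 0.5775 -0.1688  0.107 ] j [ 0.0485  0.0658 -0.115   0.0004 -1.3902 -0.5286] gap 0.0469 F [ 1.0533 -0.196  -0.361 ]
shift cm [11.83 13.56  0.71] turn deg [-0. -0. -0.] rows>= 3.6
```

Emit:
carry_out(increments=[[[3,3.4,0,0,0,0],[6,6.8,0,0,0,0],[9,10.2,0,0,0,0],[11,12.6,0,0,0,0],[11.8,13.5,0,0,0,0],[11.8,13.5,0.5,0,0,0],[11.8,13.5,0.5,0,0,0],[11.8,13.5,0.5,0,0,0]]], gripper=-1)

```text
time: 25.3
ee_pos: [0.4041, -0.2108, 0.1003]
tool_rot: [[-0.461, -0.887, -0.001], [-0.887, 0.461, -0.0], [0.0, 0.001, -1.0]]
wrist_force: [0.1, -0.6, -0.1]
finger_gap: 0.0853
```

```bash
python3 look.py 13 scene top; python3 -c "
from h import *
go(.4026,-.2111,.013,-27.5)
import cv2
p=cv2.imread('pics/top13.png')[160:350,230:420];p=cv2.resize(p,(400,400))
q=cv2.imread('pics/scene13.png')[60:260,170:370];q=cv2.resize(q,(390,p.shape[0]))
cv2.imwrite('pics/c13.png',np.clip(np.hstack([p[:,:400],q])*2.,0,255).astype('uint8'))"
```

```text
t 25.4 pos [ 0.404  -0.2108  0.1003] j [-0.035  -0.3405 -0.493   0.0002 -1.4191 -0.4446] gap 0.0854 F [ 0.7505 -0.0158 -0.1498]
shift cm [0.09 0.11 8.73] turn deg [ 0. -0.  0.] rows>= 1.7
```

View pics/c13.png

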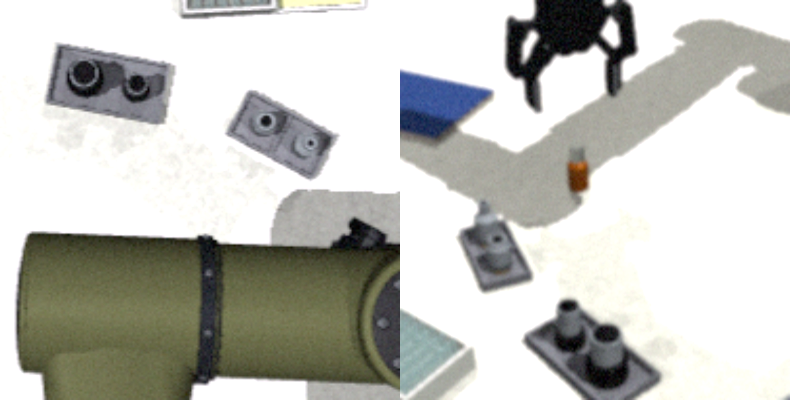

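Each bay holds one objective, upright. Now the bottle.

Emit:
carry_out(increments=[[[0.1,0.1,2.5,0,0,0],[0.1,0.1,5,0,0,0],[0.1,0.1,7.5,0,0,0],[0.1,0.1,8.7,0,0,0],[0.1,0.1,8.7,0,0,0],[0.1,0.1,8.7,0,0,0]]])

```text
time: 26.0
ee_pos: [0.4028, -0.2116, 0.0144]
tool_rot: [[-0.461, -0.887, 0.001], [-0.887, 0.461, -0.001], [0.001, -0.001, -1.0]]
wrist_force: [-1.0, -0.2, 0.2]
finger_gap: 0.0855
```

Emit:
carry_out(increments=[[[0,0,0,0,0,0],[0,0,0,0,0,0],[0,0,0,0,0,0],[0,0,0,0,0,0],[0,0,0,0,0,0],[0,0,0,0,0,0],[0,0,0,0,0,0],[0,0,0,0,0,0]]], gripper=1)

```text
time: 26.8
ee_pos: [0.4025, -0.2116, 0.0141]
tool_rot: [[-0.462, -0.887, 0.001], [-0.887, 0.462, -0.001], [0.0, -0.001, -1.0]]
wrist_force: [-0.6, 0.2, 5.2]
finger_gap: 0.0236
```

Emit:
carry_out(increments=[[[0,0,0,0,0,0],[0,0,-0.5,0,0,0],[0,0,-1,0,0,0],[0,0,-3,0,0,0],[0,0,-6,0,0,0],[0,0,-9,0,0,0],[0,0,-11,0,0,0]]])

```text
time: 27.5
ee_pos: [0.4025, -0.2116, 0.1258]
tool_rot: [[-0.462, -0.887, 0.002], [-0.887, 0.462, -0.001], [-0.0, -0.002, -1.0]]
wrist_force: [0.4, -0.0, -0.2]
finger_gap: 0.0239
```

```bash
python3 look.py 14 scene; python3 -c "
from h import *
go(.5557,.1937,.10,-27.5)
import cv2
q=cv2.imread('pics/scene14.png')[40:240,160:360];q=cv2.resize(q,(600,600))
cv2.imwrite('pics/c14.png',np.clip(q*2.,0,255).astype('uint8'))"
```

```text
t 27.55 pos [ 0.4037 -0.2122  0.129 ] j [-0.0367 -0.357  -0.4537  0.0021 -1.4681 -0.4433] gap 0.0237 F [-0.2214 -1.1199  4.0483]
shift cm [-43.02   5.27   2.89] turn deg [-0.4  0.   0. ] rows>= 8.7
```

View pics/c14.png

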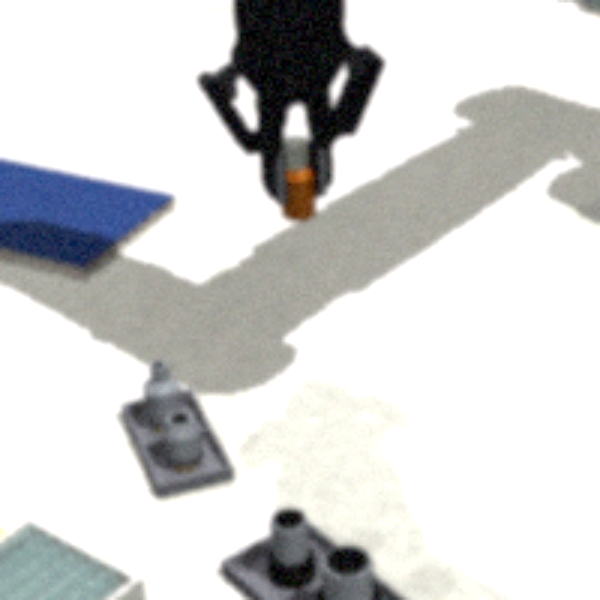

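Emit:
carry_out(increments=[[[-4.5,0.6,0,0,0,0],[-9,1.1,0,0,0,0],[-13.5,1.7,0,0,0,0],[-18,2.2,0,0,0,0],[-22.5,2.8,0,0,0,0],[-27,3.3,0,0,0,0],[-31.5,3.9,0,0,0,0],[-36,4.4,0,0,0,0]]])

```text
time: 28.35
ee_pos: [0.5294, 0.1302, 0.1232]
tool_rot: [[-0.461, -0.887, -0.0], [-0.887, 0.461, -0.0], [0.0, 0.0, -1.0]]
wrist_force: [1.9, -0.9, 0.2]
finger_gap: 0.0237
```

Emit:
carry_out(increments=[[[-3.5,0.4,0,0,0,0],[-6,0.7,0,0,0,0],[-7,0.8,1,0,0,0],[-7,0.8,2,0,0,0],[-7,0.8,3,0,0,0],[-7,0.8,3,0,0,0],[-7,0.8,3,0,0,0]]])

```text
time: 29.05
ee_pos: [0.5544, 0.1929, 0.0934]
tool_rot: [[-0.463, -0.887, -0.0], [-0.887, 0.463, -0.001], [0.001, -0.0, -1.0]]
wrist_force: [0.4, 0.2, 0.2]
finger_gap: 0.0238
```

```bash
python3 look.py 15 scene top; python3 -c "
from h import *
go(.5557,.1937,.018,-27.5)
import cv2
p=cv2.imread('pics/top15.png')[130:320,110:300];p=cv2.resize(p,(400,400))
q=cv2.imread('pics/scene15.png')[140:340,270:470];q=cv2.resize(q,(390,p.shape[0]))
cv2.imwrite('pics/c15.png',np.clip(np.hstack([p[:,:400],q])*2.,0,255).astype('uint8'))"
```

```text
t 29.15 pos [0.5548 0.1934 0.0943] j [ 0.6767  0.0338 -0.1718  0.0004 -1.364  -1.1575] gap 0.0241 F [-1.0449  0.7221  0.2772]
shift cm [-0.06 -0.06  7.63] turn deg [-0.   0.1 -0. ] rows>= 1.5
```

View pics/c15.png

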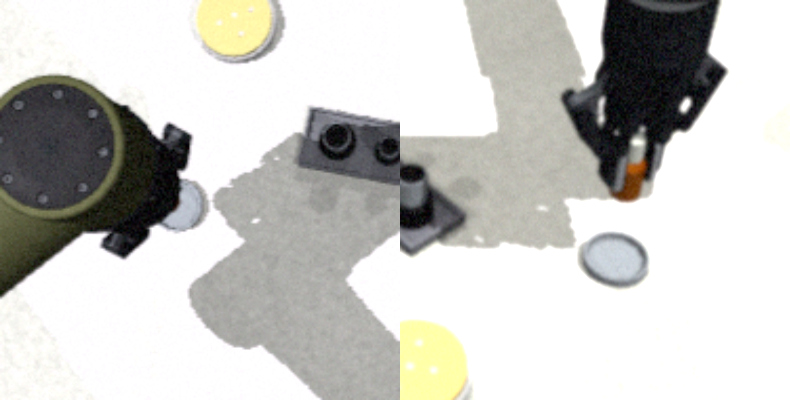

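Emit:
carry_out(increments=[[[-0.1,-0.1,2,0,0,0],[-0.1,-0.1,4,0,0,0],[-0.1,-0.1,6,0,0,0],[-0.1,-0.1,7,0,0,0],[-0.1,-0.1,7.3,0,0,0],[-0.1,-0.1,7.5,0,0,0],[-0.1,-0.1,7.5,0,0,0]]])

```text
time: 29.85
ee_pos: [0.5564, 0.1946, 0.0194]
tool_rot: [[-0.462, -0.887, 0.001], [-0.887, 0.462, 0.001], [-0.001, -0.001, -1.0]]
wrist_force: [0.2, -0.8, 0.1]
finger_gap: 0.0241
```

```bash
python3 look.py 16 scene; python3 -c "
from h import *
go(.5557,.1937,.017,-27.5)
import cv2
q=cv2.imread('pics/scene16.png')[190:310,320:440];q=cv2.resize(q,(600,600))
cv2.imwrite('pics/c16.png',np.clip(q*2.,0,255).astype('uint8'))"
```

```text
t 29.9 pos [0.5565 0.1947 0.0195] j [ 0.6766  0.0905 -0.2535  0.0004 -1.2254 -1.1566] gap 0.0236 F [ 0.5292  0.9646 -0.5354]
shift cm [0.12 0.02 0.25] turn deg [-0.1  0.1  0. ] rows>= 0.1
```

View pics/c16.png

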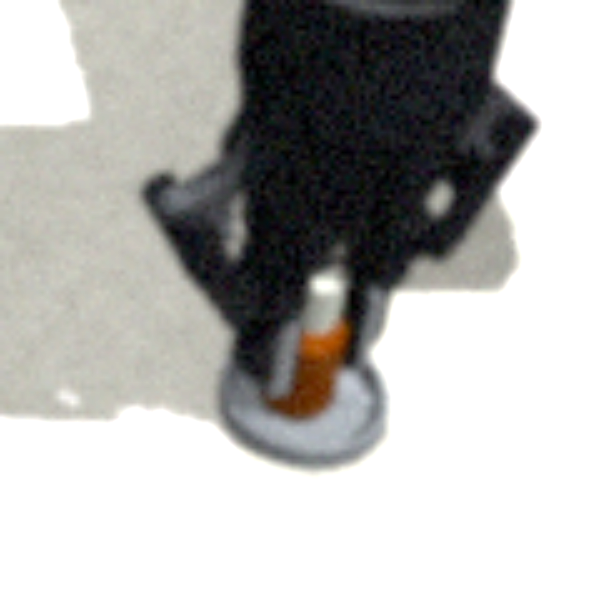

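Emit:
carry_out(increments=[[[0,0,0.1,0,0,0],[0,0,0.2,0,0,0],[0,0,0.2,0,0,0]]])

```text
time: 30.2
ee_pos: [0.5563, 0.1946, 0.0172]
tool_rot: [[-0.462, -0.887, 0.001], [-0.887, 0.462, 0.0], [-0.001, -0.001, -1.0]]
wrist_force: [-1.2, 0.3, 3.2]
finger_gap: 0.0238
```

Contact with the dish floor. Release gently and back off.

Emit:
carry_out(increments=[[[0,0,0,0,0,0],[0,0,0,0,0,0],[0,0,0,0,0,0],[0,0,0,0,0,0],[0,0,-1,0,0,0],[0,0,-3,0,0,0],[0,0,-6,0,0,0],[0,0,-9,0,0,0]]], gripper=-0.1)

```text
time: 31.0
ee_pos: [0.5558, 0.1942, 0.108]
tool_rot: [[-0.462, -0.887, 0.0], [-0.887, 0.462, -0.0], [0.0, -0.0, -1.0]]
wrist_force: [0.8, -0.8, -0.3]
finger_gap: 0.0471
```

Emit:
carry_out(increments=[[[0,0,-3,0,0,0],[-3,2,-5,0,0,0],[-7,4,-6,0,0,0],[-11,7,-6,0,0,0],[-15,9,-6,0,0,0],[-18,11,-6,0,0,0],[-18,11,-6,0,0,0],[-18,11,-6,0,0,0]]])

```text
time: 31.8
ee_pos: [0.5412, 0.4055, 0.1665]
tool_rot: [[-0.461, -0.888, -0.0], [-0.888, 0.461, -0.001], [0.001, -0.0, -1.0]]
wrist_force: [-0.7, -0.5, 0.2]
finger_gap: 0.0466
```

```bash
python3 look.py 17 scene top; python3 - <<'E'
from h import *
p=cv2.imread('pics/top17.png')[110:270,150:410];p=cv2.resize(p,(780,480),interpolation=cv2.INTER_CUBIC)
cv2.imwrite('pics/c17.png',np.clip(p*1.8,0,255).astype('uint8'))
q=cv2.imread('pics/scene17.png')[130:370,90:430];q=cv2.resize(q,(780,550),interpolation=cv2.INTER_CUBIC)
cv2.imwrite('pics/d17.png',np.clip(q*1.8,0,255).astype('uint8'))
for n,X in(('eL',(.6254,.0229,.053)),('eS',(.6153,-.0321,.049)),('oL',(.5536,-.213,.055)),('oS',(.5772,-.1678,.041)),('bot',(.5557,.1937,.061))):
    print(n,((proj('top',X)-[150,110]+.5)*3-.5).round(1), ((proj('scene',X)-[90,130]+.5)*2.293-.5).round(1))
print(r.state()['time'],r.state()['ee_pos'])
E
```

```text
eL [359.5 253.9] [425.  224.1]
eS [434.1 268.7] [380.7 192. ]
oL [682.2 353.1] [280.   73.8]
oS [617.3 322.4] [297.4 115.8]
bot [123.2 346. ] [671.5 265.7]
31.9 [0.5417 0.4042 0.167 ]
```

View pics/c17.png

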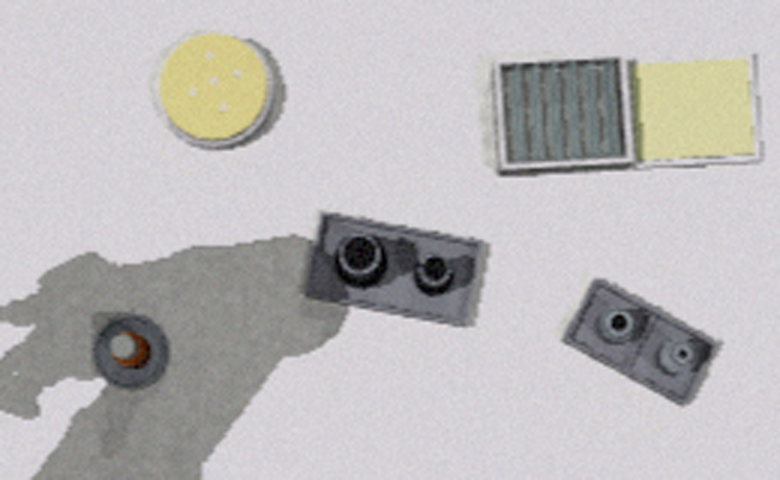

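View pics/d17.png

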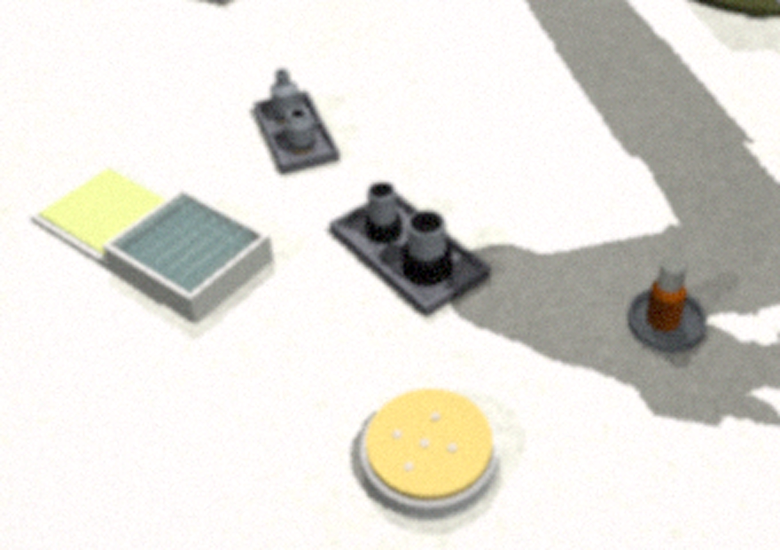

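In the top view (3x crop), the part tops sit about where they should: large eyepiece (361,254), small (435,268), short objective (619,322), long (682,353), bottle (124,346). The predicted pixels agree within 2–3 crop pixels. The scene view shows all five upright and the bystanders unmoved.

```bash
python3 -c "
from plant import r
print(r.hand_in())"
```

```text
the job is handed in; nothing more can be done
None
```

I put all five parts away in the order you listed and handed the job in at about 32 s. Both eyepieces are in the box, the objectives have one bay each (short in the left bay, long in the right), and the bottle is in the drip dish.

**Last checks:** The final pictures from both cameras show every part upright. In the top view the part tops sit within about 3 crop pixels (roughly 2 mm) of where they should be. The slide box and petri dish look unmoved by eye. The gripper was well clear of everything, and the forces read at each step stayed under about 6 N.

**Did not quite agree:**
- The finger opening read about 2–3 mm less than the gripped diameter on every grasp.
- The two cameras differed by up to about 2.5 mm on part positions.

Neither affected the result, and no check failed.

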